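# Load and start the memory eraser

## Task

The memory eraser on the repair bench has been left switched on with its lid up: first slide its flush orange power switch fully to OFF, then lay every memory cartridge that is on the bench flat on the floor of its bay, fin up, one to a lane. Then lift the knee of the folding stay past centre to unlock it, lower the lid gently until it is fully shut, and slide the switch fully to ON. Leave everything else on the bench where it stands.

Things in the scene. Friction and masses are not known exactly. Their poses are not given: they have to be found in the camera images.
- chest: memory eraser: cream box 240 mm (x) by 318 mm (y), 72 mm high. Origin: centre of its underside; x points away from the robot to the lid hinge, y left, z up. y = +88 to +159 mm is a solid deck with the switch, top at z = 72; the rest is the open bay (rim z = 72, walls 6 mm) under a lid hinged along the line x = +115, z = 78 mm. The folding stay is outside the right-hand (-y) wall
- bay (a point): centre of the lanes on the bay's floor, at x = -37, y = -35.5, z = 8 mm in the chest's frame, axes alike; the lid's mid-width has the same y. Three fixed ribs (3 mm thick, 10 mm high) divide the floor into four lanes about 55 mm wide, centred at y = -88, -29, +29 and +88 mm from here; they run from x = -77 to +77 mm, the lamp housing lying beyond +81 mm.
- switch (a joint): power slide switch, m: 0 = OFF (slid towards the robot, to the white dot), 0.018 = ON (slid away from the robot, to the green mark). It runs along the chest's x axis with about 2 N of friction and stays where it is left
- switch_dish (a point): centre of the dish in the orange slide switch, moving with it; 64 mm above the table. It lies flush in a deck slot 66 mm long (chest's x) by 32 mm wide. The dish is 38 mm long, 30 mm wide, its flat floor (this point) 8 mm below the deck; at each end a lip 4 mm thick rises to 0.5 mm below the deck. A fingertip put down in the dish pushes a lip along
- lid (a joint): lid angle, rad: 0 = held open by the stay (85 degrees up from level), 1.48 = level, fully shut, at its stop. The hinge is stiff (about 0.5 N m): unlocked, the lid stays at any angle and has to be pushed down. While the stay is locked it cannot be closed
- lid_edge (a point): point on the lid's outer face (upper when shut, facing away from the robot when open), at mid-width, 5 mm from the free edge and 225 mm from the hinge line. The lid is a cream flap 230 mm long, 246 mm wide, 6 mm thick, its inner face in the plane of the hinge line. The grey strip along the free edge is only a look
- knee (a joint): bend of the folding stay's knee, rad: 0 = locked (sagging just below straight, on a stop), 0.14 = dead centre, more = lifted and unlocked, the links folding upwards as the lid comes down; about 2.2 with the lid shut. Light friction: it stays where it is left
- knee_pin (a point): middle of the red finger pin at the stay's knee: a bar 14 mm thick and 42 mm long sticking out sideways (chest's -y), free all round; the steel links begin 8 mm beyond its inner end. The front link carries it, 107 mm from a fixed pivot at x = -80, z = 58 mm in the chest's frame; lifted, it goes up and towards the robot on a circle about that pivot
- rom1_mid (a point): memory cartridge with a blue label (may be absent): a dark slab 90 mm (its x) by 46 mm (its y) by 16 mm, with an upright grey grip fin on the middle of its upper face, 14 mm thick (x), 32 mm wide (y) and 30 mm high; 46 mm high in all, 0.14 kg. The point is at its centre, 23 mm above its underside; z points up out of the fin side
- rom2_mid (a point): memory cartridge with a red label (may be absent): a dark slab 90 mm (its x) by 46 mm (its y) by 16 mm, with an upright grey grip fin on the middle of its upper face, 14 mm thick (x), 32 mm wide (y) and 30 mm high; 46 mm high in all, 0.14 kg. The point is at its centre, 23 mm above its underside; z points up out of the fin side
- rom3_mid (a point): memory cartridge with a yellow label (may be absent): a dark slab 90 mm (its x) by 46 mm (its y) by 16 mm, with an upright grey grip fin on the middle of its upper face, 14 mm thick (x), 32 mm wide (y) and 30 mm high; 46 mm high in all, 0.14 kg. The point is at its centre, 23 mm above its underside; z points up out of the fin side
- rom4_mid (a point): memory cartridge with a green label (may be absent): a dark slab 90 mm (its x) by 46 mm (its y) by 16 mm, with an upright grey grip fin on the middle of its upper face, 14 mm thick (x), 32 mm wide (y) and 30 mm high; 46 mm high in all, 0.14 kg. The point is at its centre, 23 mm above its underside; z points up out of the fin side
- spool_green_mid (a point): bystander: green solder spool, 64 mm across, 40 mm high; point 20 mm up its axis
- spool_amber_mid (a point): bystander: orange wire spool, 56 mm across, 46 mm high; point 23 mm up its axis
- bottle_mid (a point): bystander: clear bottle with an orange cap, 68 mm across, 150 mm high; point 75 mm up its axis
- pot_mid (a point): bystander: clear jar with a green lid, 90 mm across, 85 mm high; point 42 mm up its axis
- driver_mid (a point): bystander: screwdriver, 170 mm long, lying down; point near the middle of its length
- tape_mid (a point): bystander: roll of blue tape, lying flat, 70 mm across, 24 mm high; point at its centre
- glue_box_mid (a point): bystander: long narrow white carton, 150 x 35 x 25 mm; point at its centre
Not all that is in view belongs to the job. What is shaped like the part that bears rom3_mid but pink or purple is not meant.

How it is judged:
By the outcome, as a careful person would: the job done as asked, in the order asked, and still so for the second after the job is handed in, with the robot touching nothing.
Of rom1, rom2, rom3, rom4 only 2 to 4 are there at a start; the rules pass over those that are not, and their reading is None.
At some moment in a run one of rom1, rom2, rom3, rom4 may be knocked a few centimetres aside while the robot is not near it.
Once in a run the grip may slacken for a moment while it holds something.
It also fails if it takes over 210 s, if anything falls off the work surface, if the arm or the gripper's body presses on something with over 40 N, if the wrist force passes 120 N, or if a joint passes its speed limit or range.

## Robot

A 7-joint arm with a two-finger parallel gripper is mounted at the origin on the work surface. World frame = base frame: x ahead of the robot, y to its left, z up, the work surface at z = 0. Lengths are in m, angles in rad, forces in N, time in s.
With the tool pointing down it reaches from about 0.425 to 0.875 m from the base axis. Payload 4.7 kg.
Tool frame: the origin (TCP) lies on the mounting face of the last link; the fingertips stand manip.tips_ahead ahead of it and the grasp point (between the pads) lies 155 mm ahead of it (manip.tips_ahead is the distance from the TCP to the fingertips, in m); z points along the fingers, y is the line along which they close (so a half turn about z gives the same grasp; the last joint's range is limited). The gripper opens to 85 mm and grips with 20 to 120 N. Pads are 22 mm wide; open, the fingers measure 114 mm over their backs; the gripper's body (76 mm by 85 mm) begins 54 mm behind the grasp point. The pads swing forward as they close: fully open they stand 13 mm farther back than shut.
Start: joints at [1.306, 0.321, -0.07, 1.45, 0.023, 1.371, -0.057], TCP at [0.179, -0.625, 0.405] pointing down, gripper open.
Joint ranges: [-2.86, 2.86], [-0.3, 2.09], [-1.38, 1.24], [0.06, 2.45], [-1.56, 4.7], [0.09, 2.05], [-2.69, 2.69]. Speed limits (rad/s): [2.57, 2.57, 3.14, 3.14, 3.14, 3.14, 3.14].

## Interface

Orientations are given as [roll, pitch, yaw] about the fixed x, y, z axes, in that order (R = Rz(yaw) Ry(pitch) Rx(roll)).
In Python, from workcell import manip gives the robot as it stands. The module is installed in compiled form; this text tells all that it offers.
- The arm moves only by the shell command python3 -m creep 'ROWS' [OPENING]. ROWS is JSON, one flat list of numbers, 4 for each row, row after row: the shift along the tool's x, y, z in mm, then the turn about the tool's z in rad. A call has 1 to 20 rows; each row shifts and turns the commanded pose from where the row before left it, along the tool's axes as they then stand; what a row does not reach is not made up. A row lasts 1/12 s, in which the tool goes at most 41.7 mm and 7.16 degrees, less where a joint would pass 70% of its speed; a pose out of reach is approached as far as the arm can. A call with a gripper value outside its range is refused whole. OPENING is the finger opening in mm, from 0 to 85.4, set as the call begins (- or left out, the last holds). The fingers move at their own pace and stop on an object; the grip force is fixed at half the most. Time passes only in rows, so rows that do not move let the fingers close. It gives the time, the measured TCP pose, the force, the opening and the grip force at its end, in the units of the state.
- manip.read_state(): the state, without advancing time (a new reading comes with each control period).
- manip.read_camera(name): name is "scene" or "top" or "wrist"; returns a dict with "frame" (400x640x3 uint8, blue, green, red), "range_z" (400x640 float32, m along the optical axis (not along the pixel's ray), 0 where there is no reading), "intrinsics" (3x3 intrinsics, pixels), "R" (3x3) and "t" (3): a world point X has camera coordinates R X + t. Camera axes: x right, y down, z forward; pixel columns grow to the right and rows downward; lengths in m; the calibration is good to about 2 mm. The wrist camera is an equidistant fisheye: a pixel r from the principal point sees the ray r / f radians off the axis. A picture is of the moment at which its call begins.
- manip.job_done(): hands the job in; it is judged then, once.
The state is a dict: "clock": time; "joint_positions": joint angles; "dq": joint speeds; "effort": joint torques, N m; "ee_pos": TCP position; "tcp_rot": TCP orientation; "ft_force": force on the tool from outside, world axes, zero at the start; "moment": the same for the moment, N m; "finger_gap": finger opening in m; "grasp_force": force on a finger pad.
Only numpy, scipy, OpenCV 4.12 (cv2) and the standard library are available. Lean on these libraries where they do the work, as an engineer would, in place of code of your own. Each camera call takes 0.05 s, during which the arm holds its last target. There are 200 camera calls.

## Working session

There is one attempt and no reset: what is moved stays moved. The work goes in short steps, Python scripts to look and compute and a shell command to move; the robot and the scene stay as the last step left them, time stands still between calls to the robot, and variables do not carry over. Pictures are saved under pics/ and viewed, at most 15 in all, crops included, and the job is handed in when it is done.

```bash
mkdir -p pics; cat > h.py <<'E'
import numpy as np, cv2
from workcell import manip
def cam(n):
    c=manip.read_camera(n); return c
def world(c,u,v,zplane=None):
    K=c["intrinsics"]; R=np.array(c["R"]); t=np.array(c["t"])
    d=np.array([(u-K[0][2])/K[0][0],(v-K[1][2])/K[1][1],1.0])
    o=-R.T@t; dw=R.T@d
    if zplane is None:
        return o+dw*c["range_z"][int(v),int(u)]
    return o+dw*(zplane-o[2])/dw[2]
def cloud(c):
    K=c["intrinsics"]; R=np.array(c["R"]); t=np.array(c["t"]); Z=c["range_z"]
    v,u=np.mgrid[0:Z.shape[0],0:Z.shape[1]]
    P=np.stack([(u-K[0][2])/K[0][0]*Z,(v-K[1][2])/K[1][1]*Z,Z],-1)
    return (P-t)@R
E
python3 - <<'E'
from h import *
for n in("scene","top"):
    c=cam(n); cv2.imwrite(f"pics/{n}0.png",c["frame"]); print(n,c["intrinsics"],c["R"],c["t"])
s=manip.read_state(); print(s, manip.tips_ahead)
E
```

```text
scene [[361.57329859   0.         312.15852825]
 [  0.         361.57329859 200.7338511 ]
 [  0.           0.           1.        ]] [[ 0.73686678  0.67603298  0.00259891]
 [ 0.55290168 -0.60043431 -0.57773556]
 [-0.38900782  0.42715108 -0.81621986]] [-0.35156156 -0.20012692  1.49867313]
top [[420.09976433   0.         317.45492805]
 [  0.         420.09976433 193.70890303]
 [  0.           0.           1.        ]] [[ 2.77120661e-02 -9.99608429e-01  3.87689711e-03]
 [-9.93489769e-01 -2.79707488e-02 -1.10434217e-01]
 [ 1.10499414e-01 -7.91297288e-04 -9.93875874e-01]] [-0.0516639   0.50346566  1.3099634 ]
{'clock': 0.1, 'joint_positions': array([ 1.30610582,  0.32173298, -0.07005707,  1.45153804,  0.02262242,
        1.37082761, -0.05690816]), 'dq': array([ 0.00085217, -0.00189406,  0.00205625, -0.00033233, -0.00139209,
       -0.00084001, -0.00023387]), 'effort': array([ 5.26474705e-04, -4.94880044e+01, -3.83305969e-01, -3.15208697e+01,
        1.31134439e-02,  7.44230230e-03,  1.16182110e-05]), 'ee_pos': array([ 0.17877481, -0.62473851,  0.40375026]), 'tcp_rot': array([-3.13987716e+00,  1.25042830e-04,  2.78788213e-01]), 'ft_force': array([-0.60532216,  0.3800961 ,  0.07789113]), 'moment': array([0.00120938, 0.01928551, 0.00300824]), 'grasp_force': 0.0, 'finger_gap': 0.08534402638373438} 0.1734
```

View pics/scene0.png

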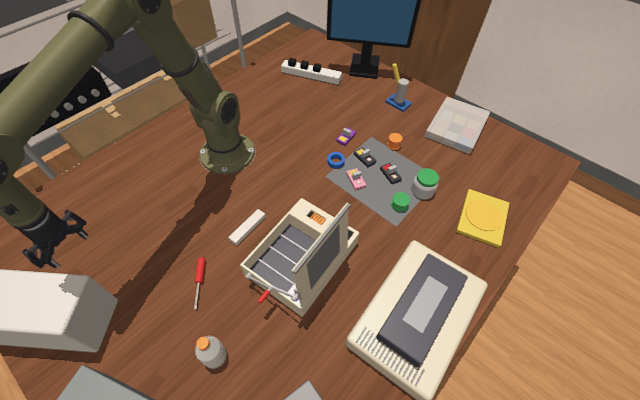

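View pics/top0.png

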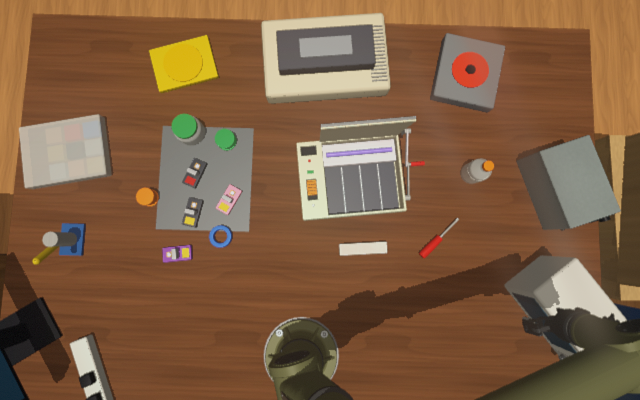

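```bash
python3 - <<'E'
from h import *
a=cv2.imread("pics/top0.png")
z=lambda i,s:cv2.resize(i,s,interpolation=cv2.INTER_CUBIC)
m=z(a[115:270,130:260],(400,477)); k=z(a[110:225,290:430],(400,329))
o=np.zeros((477,800,3),np.uint8); o[:,:400]=m; o[:329,400:]=k
cv2.imwrite("pics/z0.png",o)
c=cam("top"); np.savez("top.npz",**{q:c[q] for q in c})
P=cloud(c)
for u,v in[(193,173),(193,168),(193,212),(312,190),(300,142),(330,218),(404,212),(301,218),(315,140),(417,163),(479,172),(370,125),(360,248)]: print(u,v,P[v,u].round(4))
E
```

```text
193 173 [0.5575 0.3571 0.045 ]
193 168 [0.5787 0.3676 0.0132]
193 212 [0.4342 0.3486 0.0487]
312 190 [ 0.3569 -0.0365  1.3577]
300 142 [0.6774 0.0246 0.0008]
330 218 [ 0.4303 -0.0805 -0.0051]
404 212 [ 0.4564 -0.3203 -0.0043]
301 218 [ 0.4276  0.0135 -0.0035]
315 140 [ 0.6856 -0.0246  0.0009]
417 163 [ 0.5971 -0.3349  0.1107]
479 172 [ 0.5745 -0.5206  0.113 ]
370 125 [ 0.6571 -0.1682  0.2986]
360 248 [ 0.3369 -0.1764  0.0235]
```

View pics/z0.png

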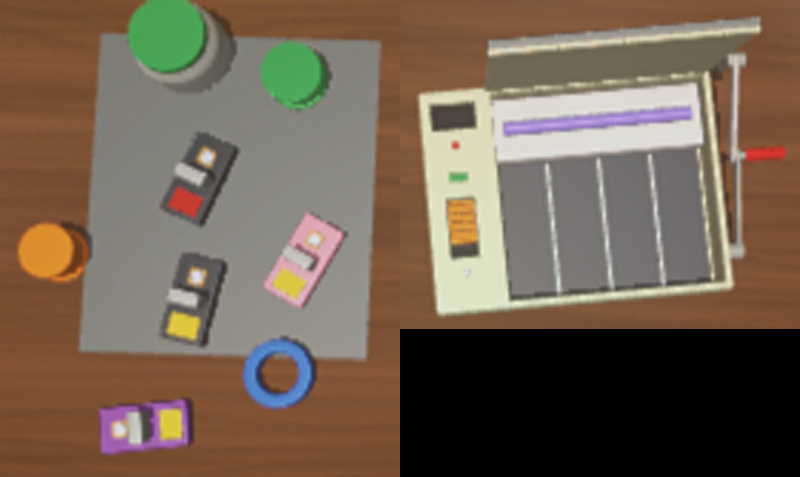

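```bash
python3 - <<'E'
from h import *
c=dict(np.load("top.npz")); P=cloud(c)
f=c["frame"]
C=[world(c,u,v,.072)[:2] for u,v in[(296.3,143.2),(303.6,219.6),(406.5,211.3)]]
print(np.round(C,4), np.linalg.norm(C[0]-C[1]),np.linalg.norm(C[1]-C[2]))
# rim points by depth
m=(abs(P[...,2]-.072)<.006)&(c["range_z"]>0); m[:, :285]=0;m[:,425:]=0;m[:120]=0;m[230:]=0
q=P[m][:,:2].astype(np.float32); r=cv2.minAreaRect(q); print(len(q),r,np.round(cv2.boxPoints(r),4))
hsv=cv2.cvtColor(f,cv2.COLOR_BGR2HSV)
o=(hsv[...,0]>8)&(hsv[...,0]<22)&(hsv[...,1]>150)&(hsv[...,2]>150)
o[:, :290]=0;o[:,330:]=0;o[:165]=0;o[210:]=0
v,u=np.nonzero(o); print("switch",u.min(),u.max(),v.min(),v.max(),world(c,u.mean(),v.mean(),.066))
# fins
for n,(u0,v0) in dict(red=(193,173),yel=(193,212)).items():
    s=np.zeros(o.shape,bool); s[v0-20:v0+20,u0-16:u0+16]=1
    fin=s&(P[...,2]>.034)&(P[...,2]<.055)
    slab=s&(P[...,2]>.008)&(P[...,2]<.055)
    print(n,fin.sum(),P[fin].mean(0).round(4),slab.sum())
    pts=P[slab][:,:2].astype(np.float32); r=cv2.minAreaRect(pts);print("slab",r)
    r=cv2.minAreaRect(P[fin][:,:2].astype(np.float32));print("fin",r)
    # slab by darkness
    d=s&(f.max(2)<75); dd=np.argwhere(d)[:,::-1].astype(np.float32)
E
```

```text
[[ 0.6565  0.0328]
 [ 0.419   0.0026]
 [ 0.4532 -0.3121]] 0.23940750494822813 0.3165630734758244
2170 ((0.5595741271972656, -0.1473950892686844), (0.24070340394973755, 0.33593615889549255), 6.729166507720947) [[ 0.4204  0.0053]
 [ 0.4597 -0.3283]
 [ 0.6988 -0.3001]
 [ 0.6594  0.0335]]
switch 307 316 180 194 [ 0.52093098 -0.01788994  0.066     ]
red 51 [0.5636 0.3618 0.0452] 422
slab ((0.5639612674713135, 0.3625434339046478), (0.11177627742290497, 0.08615057170391083), 12.074828147888184)
fin ((0.564193069934845, 0.36307352781295776), (0.03384266793727875, 0.012749334797263145), 65.14685821533203)
yel 51 [0.4366 0.3605 0.0466] 429
slab ((0.44166210293769836, 0.3555181622505188), (0.059781141579151154, 0.10769589245319366), 77.71778106689453)
fin ((0.436967134475708, 0.361433744430542), (0.03295879438519478, 0.01356823742389679), 77.67308044433594)
```

```bash
cat >> h.py <<'E'
CH=np.array([.5555,-.141]); YAW=.114
def ch(x,y):
    c,s=np.cos(YAW),np.sin(YAW); return CH+np.array([c*x-s*y,s*x+c*y])
def go(x,y,z,psi=None):
    "tool-frame shift (mm) at present orientation, and turn afterwards"
    s=manip.read_state(); p=s["ee_pos"]; r=s["tcp_rot"]
    from scipy.spatial.transform import Rotation as T
    d=T.from_euler("xyz",r).inv().apply(np.array([x,y,z])-p)*1000
    t=0 if psi is None else -((psi-r[2]+np.pi)%(2*np.pi)-np.pi)
    print("shift",d.round(1),"turn",round(t,3),"| at",p.round(4),r.round(3),"F",s["ft_force"].round(1),"gap",round(s["finger_gap"],4),"t",round(s["clock"],1))
E
python3 -m creep '[25,-24.5,0,0,25,-24.5,0,0,25,-24.5,0,0,25,-24.5,0,0,25,-24.5,0,0,25,-24.5,0,0,25,-24.5,0,0,25,-24.5,0,0,25,-24.5,0,0,25,-24.5,0,0,25,-24.5,0,0,25,-24.5,0,0,25,-24.5,0,0,25,-24.5,0,0,25,-24.5,0,0,25,-24.5,0,0,25,-24.5,0,0,25,-24.5,0,0,25,-24.5,0,0,25,-24.5,0,0]' 0
python3 -m creep '[0,0,0,-0.117,0,0,0,-0.117,0,0,0,-0.117,0,0,0,-0.117,0,0,0,-0.117,0,0,0,-0.117,0,0,0,-0.117,0,0,0,-0.117,0,0,0,-0.117,0,0,0,-0.117,0,0,0,-0.117,0,0,0,-0.117,0,0,0,0,0,0,0,0]'
python3 - <<'E'
from h import *
print(ch(-.0203,.1235)); x,y=ch(-.0203,.1245); go(x,y,.28,YAW+np.pi/2)
c=cam("wrist"); cv2.imwrite("pics/w1.png",c["frame"]); print(c["intrinsics"],c["R"],c["t"])
E
```

```text
clock: 1.82
ee_pos: [0.5251, -0.0147, 0.4047]
tcp_rot: [3.141, -0.0, 0.278]
ft_force: [0.7, -0.1, 0.4]
finger_gap: 0.0001
grasp_force: 0.0
clock: 2.98
ee_pos: [0.5246, -0.0163, 0.4045]
tcp_rot: [-3.141, 0.0, 1.679]
ft_force: [-0.5, -1.1, 0.7]
finger_gap: 0.0002
grasp_force: 0.0
[ 0.52128324 -0.02061082]
shift [ -2.9  -3.7 124.5] turn -0.005 | at [ 0.5246 -0.0163  0.4045] [-3.141  0.     1.679] F [-0.5 -1.1  0.7] gap 0.0002 t 3.0
[[309.70691629   0.         323.83360568]
 [  0.         309.70691629 199.75961579]
 [  0.           0.           1.        ]] [[ 9.94165549e-01  1.07864496e-01  3.33871543e-04]
 [ 1.01951499e-01 -9.40668426e-01  3.23649199e-01]
 [ 3.52243201e-02 -3.21726845e-01 -9.46177089e-01]] [-0.51969187 -0.11044484  0.35676378]
```

View pics/w1.png

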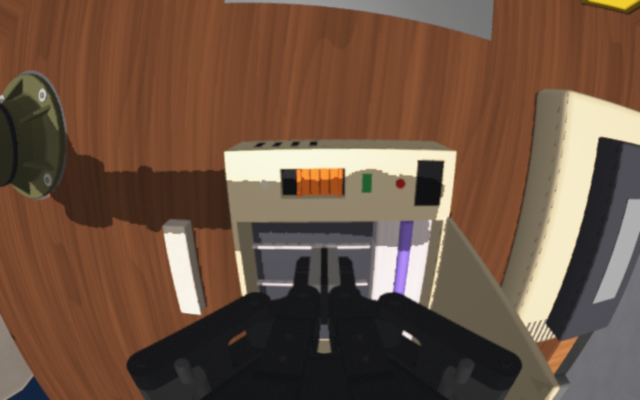

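```bash
cat >> h.py <<'E'
def fish(c,u,v,z):
    K=c["intrinsics"]; R=np.array(c["R"]); t=np.array(c["t"])
    a=np.array([u-K[0][2],v-K[1][2]])/K[0][0]; th=np.linalg.norm(a)
    d=np.r_[a/th*np.sin(th),np.cos(th)]; o=-R.T@t; dw=R.T@d
    return o+dw*(z-o[2])/dw[2]
E
python3 - <<'E'
from h import *
c=cam("wrist"); f=c["frame"]; h=cv2.cvtColor(f,cv2.COLOR_BGR2HSV)
m=(h[...,0]>5)&(h[...,0]<25)&(h[...,1]>170); m[:160]=0;m[205:]=0;m[:,:280]=0;m[:,360:]=0
v,u=np.nonzero(m); print(u.min(),u.max(),v.min(),v.max())
for n,a in dict(sw0=(u.min(),182,.0715),sw1=(u.max()+1,182,.0715),swt=(320,v.min(),.0715),swb=(320,v.max()+1,.0715),slot0=(281.5,182,.072),slot1=(345.5,182,.072),FL=(226,151,.072),BL=(456,150,.072)).items():
    w=fish(c,*a)[:2]; d=w-CH; cs,sn=np.cos(YAW),np.sin(YAW)
    print(n,w.round(4),"chest",(cs*d[0]+sn*d[1]).round(4),(-sn*d[0]+cs*d[1]).round(4))
E
```

```text
296 342 169 196
sw0 [ 0.4965 -0.0199] chest -0.0448 0.1271
sw1 [ 0.5439 -0.0148] chest 0.0028 0.1267
swt [ 0.5193 -0.0038] chest -0.0203 0.1404
swb [ 0.5224 -0.0332] chest -0.0206 0.1109
slot0 [ 0.4818 -0.0213] chest -0.0596 0.1274
slot1 [ 0.5464 -0.0143] chest 0.0053 0.1269
FL [0.4221 0.0058] chest -0.1158 0.161
BL [0.658  0.0339] chest 0.1218 0.1622
```

```bash
sed -i 's/^CH=.*/CH=np.array([.5572,-.1385]); YAW=.114/' h.py
python3 -m creep '[-2,-4,20,0,0,0,25,0,0,0,25,0,0,0,25,0,0,0,25,0,0,0,20,0,0,0,10,0,0,0,5,0,0,0,3,0,0,0,3,0,0,0,2,0,0,0,2,0,0,0,0,0]'
python3 - <<'E'
from h import *
go(.5208,-.0188,.2385,YAW+np.pi/2)
E
```

```text
clock: 4.17
ee_pos: [0.5211, -0.0187, 0.24]
tcp_rot: [3.141, 0.0, 1.683]
ft_force: [-0.2, -0.9, -0.2]
finger_gap: -0.0
grasp_force: 0.0
shift [-0.1 -0.3  1.5] turn -0.002 | at [ 0.5211 -0.0187  0.24  ] [3.141 0.    1.683] F [-0.2 -0.9 -0.2] gap -0.0 t 4.2
```

```bash
python3 -m creep '[0,0,1,0,0,-3,0,0,0,-3,0,0,0,-3,0,0,0,-3,0,0,0,-3,0,0,0,-2,0,0,0,-2,0,0,0,-2,0,0,0,-1,0,0,0,0,0,0]'
python3 -m creep '[0,-1,0,0,0,-1,0,0,0,0,0,0]'
```

```text
clock: 5.08
ee_pos: [0.499, -0.0212, 0.2389]
tcp_rot: [3.141, 0.0, 1.683]
ft_force: [1.3, 0.5, 0.8]
finger_gap: -0.0
grasp_force: 0.6
clock: 5.33
ee_pos: [0.4971, -0.0214, 0.2388]
tcp_rot: [3.141, 0.0, 1.683]
ft_force: [1.2, 0.2, 0.6]
finger_gap: -0.0
grasp_force: 0.8
```

```bash
python3 -m creep '[0,-1,0,0,0,-1,0,0,0,0,0,0]'
python3 -m creep '[0,-1,0,0,0,-1,0,0,0,0,0,0]'
python3 - <<'E'
from h import *
c=cam("wrist"); cv2.imwrite("pics/w2.png",c["frame"][180:400,200:480])
E
```

```text
clock: 5.58
ee_pos: [0.4951, -0.0216, 0.2388]
tcp_rot: [3.142, 0.0, 1.683]
ft_force: [0.7, -0.2, 1.1]
finger_gap: -0.0003
grasp_force: 0.8
clock: 5.83
ee_pos: [0.493, -0.0218, 0.2387]
tcp_rot: [-3.141, 0.0, 1.683]
ft_force: [1.7, 0.6, 1.3]
finger_gap: -0.0001
grasp_force: 0.8
```

```bash
python3 -m creep '[0,-1,0,0,0,-1,0,0,0,0,0,0]'
python3 -m creep '[0,-1,0,0,0,-1,0,0,0,0,0,0]'
```

```text
clock: 6.13
ee_pos: [0.4915, -0.022, 0.2388]
tcp_rot: [3.14, 0.0, 1.683]
ft_force: [4.0, 0.8, -1.2]
finger_gap: -0.0001
grasp_force: 2.2
clock: 6.38
ee_pos: [0.4906, -0.0221, 0.239]
tcp_rot: [3.136, -0.0, 1.683]
ft_force: [10.2, 0.1, -7.1]
finger_gap: -0.0
grasp_force: 5.0
```

View pics/w2.png

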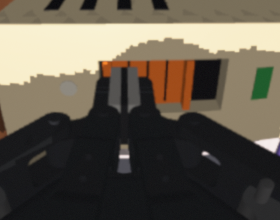

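```bash
python3 -m creep '[0,3,0,0,0,0,-20,0,0,0,-30,0,25,-1,-10,0,28,-1,0,0,28,-1,0,0,28,-1,0,0,28,-1,0,0,28,-1,0,0,28,-1,0,0,28,-1,0,0,28,-1,0,0,28,-1,0,0,28,-1,0,0,28,-1,0,0,28,-1,0,0,28,-1,0,0,0,0,0,0,0,0,0,0]' 50
python3 -m creep '[0,0,0,0.11,0,0,0,0.11,0,0,0,0.107,0,0,0,0,0,0,0,0]'
python3 - <<'E'
from h import *
c=cam("top"); P=cloud(c)
for n,(u0,v0) in dict(red=(193,173),yel=(193,212)).items():
    s=np.zeros(P.shape[:2],bool); s[v0-20:v0+20,u0-16:u0+16]=1
    fin=s&(P[...,2]>.034)&(P[...,2]<.055); print(n,fin.sum(),P[fin].mean(0).round(4))
go(.4368,.361,.195,np.radians(77.7))
c=cam("wrist"); cv2.imwrite("pics/w3.png",c["frame"])
E
```

```text
clock: 7.97
ee_pos: [0.4329, 0.3644, 0.2979]
tcp_rot: [-3.138, 0.001, 1.687]
ft_force: [-0.7, -0.7, -0.0]
finger_gap: 0.05
grasp_force: 0.0
clock: 8.38
ee_pos: [0.435, 0.3617, 0.2983]
tcp_rot: [-3.141, 0.002, 1.357]
ft_force: [-0.4, 0.6, 0.9]
finger_gap: 0.0499
grasp_force: 0.0
red 51 [0.5635 0.3615 0.046 ]
yel 51 [0.4367 0.3605 0.0466]
shift [ -0.4   2.  103.4] turn 0.001 | at [0.435  0.362  0.2984] [-3.141e+00  2.000e-03  1.357e+00] F [-0.4  0.1  0.3] gap 0.0501 t 8.4
```

View pics/w3.png

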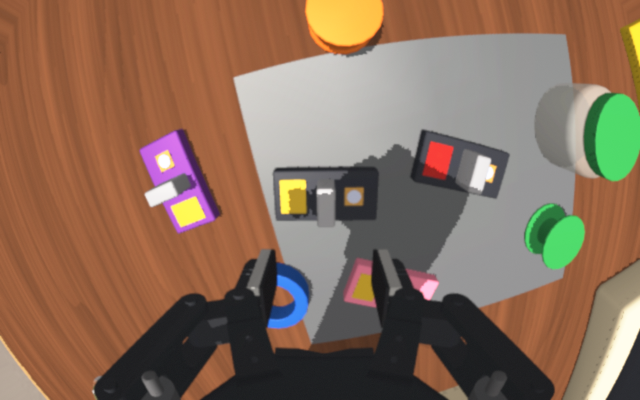

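```bash
python3 -m creep '[0,2,15,0,0,0,20,0,0,0,20,0,0,0,20,0,0,0,12,0,0,0,8,0,0,0,5,0,0,0,3,0,0,0,0,0]'
python3 -m creep '[0,0,0,0,0,0,0,0,0,0,0,0,0,0,0,0,0,0,0,0,0,0,0,0]' 0
```

```text
clock: 9.23
ee_pos: [0.4368, 0.3627, 0.1956]
tcp_rot: [-3.142, 0.0, 1.356]
ft_force: [-0.3, 0.1, 0.4]
finger_gap: 0.0501
grasp_force: 0.0
clock: 9.73
ee_pos: [0.437, 0.3631, 0.1966]
tcp_rot: [3.14, -0.001, 1.356]
ft_force: [0.0, 0.5, 6.6]
finger_gap: 0.0125
grasp_force: 61.5
```

```bash
python3 -m creep '[0,0,-5,0,0,0,-10,0,0,0,-15,0,0,0,-20,0,0,0,-20,0,0,0,-20,0,0,0,-20,0,0,0,-10,0,0,0,0,0,0,0,0,0]'
python3 - <<'E'
from h import *
x,y=ch(-.037,-.0065); print(x,y); go(x,y,.32,YAW+np.pi/2)
E
```

```text
clock: 10.57
ee_pos: [0.4367, 0.3626, 0.316]
tcp_rot: [3.141, -0.0, 1.356]
ft_force: [0.4, -0.2, -2.7]
finger_gap: 0.013
grasp_force: 60.5
0.5211795617680233 -0.1491666784697182
shift [-481.9  191.9   -3.9] turn -0.329 | at [0.4367 0.3626 0.316 ] [ 3.141 -0.     1.356] F [ 0.4 -0.2 -2.7] gap 0.013 t 10.6
```

```bash
python3 -m creep '[-13,5,0,0,-26,10.4,0,0,-26,10.4,0,0,-26,10.4,0,0,-26,10.4,0,0,-26,10.4,0,0,-26,10.4,0,0,-26,10.4,0,0,-26,10.4,0,0,-26,10.4,0,0,-26,10.4,0,0,-26,10.4,0,0,-26,10.4,0,0,-26,10.4,0,0,-26,10.4,0,0,-26,10.4,0,0,-26,10.4,0,0,-26,10.4,0,0,-17,6.5,0,0,-10,3.6,0,0]'
python3 -m creep '[0,0,0,-0.11,0,0,0,-0.11,0,0,0,-0.109,0,0,0,0,0,0,0,0]'
python3 - <<'E'
from h import *
x,y=ch(-.037,-.0065); go(x,y,.2065,YAW+np.pi/2)
c=cam("wrist"); cv2.imwrite("pics/w4.png",c["frame"])
E
```

```text
clock: 12.23
ee_pos: [0.5206, -0.1523, 0.3138]
tcp_rot: [-3.139, 0.0, 1.352]
ft_force: [-0.5, -0.1, -1.1]
finger_gap: 0.0125
grasp_force: 60.5
clock: 12.65
ee_pos: [0.521, -0.1485, 0.3148]
tcp_rot: [-3.14, -0.001, 1.683]
ft_force: [0.1, -1.1, -2.3]
finger_gap: 0.0126
grasp_force: 60.5
shift [ -0.8   0.2 108.3] turn -0.002 | at [ 0.521  -0.1485  0.3148] [-3.140e+00 -1.000e-03  1.683e+00] F [ 0.1 -1.1 -2.3] gap 0.0126 t 12.7
```

View pics/w4.png

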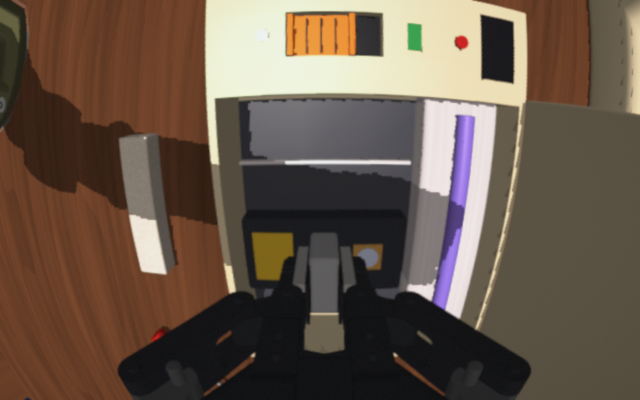

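```bash
python3 - <<'E'
from h import *
c=cam("wrist")
def cf(w):
    d=w[:2]-CH; cs,sn=np.cos(YAW),np.sin(YAW); return (cs*d[0]+sn*d[1]).round(4),(-sn*d[0]+cs*d[1]).round(4)
for n,a in dict(rib0=(250,161.5,.018),rib1=(405,161.5,.018),BL=(527,13,.072),FL=(204,0,.072),deckedge0=(240,98,.072),deckedge1=(420,98,.072),front=(216,98,.072),back=(526,103,.072)).items(): print(n,cf(fish(c,*a)))
E
```

```text
rib0 (np.float64(-0.1031), np.float64(0.0233))
rib1 (np.float64(0.0354), np.float64(0.0231))
BL (np.float64(0.1218), np.float64(0.1592))
FL (np.float64(-0.1216), np.float64(0.1549))
deckedge0 (np.float64(-0.0948), np.float64(0.0797))
deckedge1 (np.float64(0.0296), np.float64(0.0799))
front (np.float64(-0.1125), np.float64(0.0809))
back (np.float64(0.1209), np.float64(0.085))
```

```bash
python3 -m creep '[-0.5,0,15,0,0,0,20,0,0,0,20,0,0,0,20,0,0,0,12,0,0,0,8,0,0,0,4,0,0,0,3,0,0,0,2,0,0,0,2,0,0,0,0,0]'
python3 -m creep '[0,0,1,0,0,0,1,0,0,0,0,0]'
```

```text
clock: 13.67
ee_pos: [0.5216, -0.1498, 0.2101]
tcp_rot: [3.141, 0.001, 1.685]
ft_force: [-0.5, 0.3, -1.2]
finger_gap: 0.0127
grasp_force: 60.4
clock: 13.92
ee_pos: [0.5214, -0.1498, 0.2078]
tcp_rot: [3.141, 0.0, 1.685]
ft_force: [0.3, 0.1, -2.1]
finger_gap: 0.0127
grasp_force: 60.4
```

```bash
python3 -m creep '[0,0,1,0,0,0,1,0,0,0,1,0,0,0,0,0]'
python3 -m creep '[0,0,0,0,0,0,0,0,0,0,0,0,0,0,0,0,0,0,0,0,0,0,-10,0,0,0,-20,0,0,0,-30,0,0,0,-30,0,0,0,-20,0,0,0,0,0]' 45
python3 - <<'E'
from h import *
go(.5637,.3618,.315,np.radians(65.1))
c=cam("wrist"); cv2.imwrite("pics/w5.png",c["frame"])
E
```

```text
clock: 14.25
ee_pos: [0.5214, -0.1498, 0.2046]
tcp_rot: [-3.142, 0.0, 1.685]
ft_force: [0.5, -0.5, -0.8]
finger_gap: 0.0126
grasp_force: 60.5
clock: 15.17
ee_pos: [0.5233, -0.1496, 0.3205]
tcp_rot: [3.134, 0.005, 1.685]
ft_force: [0.9, 0.5, 0.3]
finger_gap: 0.0452
grasp_force: 0.0
shift [503.5  98.4   3.9] turn 0.549 | at [ 0.5233 -0.1496  0.3205] [3.134 0.005 1.685] F [0.9 0.5 0.3] gap 0.0452 t 15.2
```

View pics/w5.png

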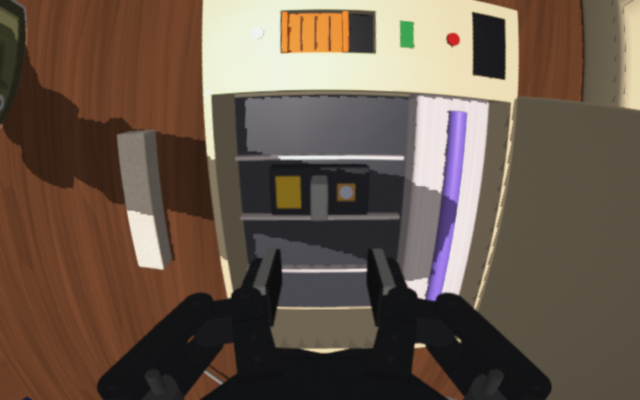

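```bash
python3 -m creep '[15,3,0,0,26,5.1,0,0,26,5.1,0,0,26,5.1,0,0,26,5.1,0,0,26,5.1,0,0,26,5.1,0,0,26,5.1,0,0,26,5.1,0,0,26,5.1,0,0,26,5.1,0,0,26,5.1,0,0,26,5.1,0,0,26,5.1,0,0,26,5.1,0,0,26,5.1,0,0,26,5.1,0,0,26,5.1,0,0,26,5.1,0,0,20,4,0,0]' 50
python3 -m creep '[0,0,0,0.11,0,0,0,0.11,0,0,0,0.11,0,0,0,0.11,0,0,0,0.109,0,0,0,0,0,0,0,0]'
python3 - <<'E'
from h import *
c=cam("top"); P=cloud(c)
u0,v0=193,173
s=np.zeros(P.shape[:2],bool); s[v0-20:v0+20,u0-16:u0+16]=1
fin=s&(P[...,2]>.034)&(P[...,2]<.055); print(fin.sum(),P[fin].mean(0).round(4))
fin=(P[...,2]>.044)&(P[...,2]<.068); fin[:,:325]=0; fin[:,395:]=0;fin[:165]=0;fin[208:]=0; print("yel",fin.sum(),P[fin].mean(0).round(4) if fin.any() else 0)
go(.5637,.3618,.195,np.radians(65.1))
c=cam("wrist"); cv2.imwrite("pics/w6.png",c["frame"])
h=cv2.cvtColor(c["frame"],cv2.COLOR_BGR2HSV)
m=((h[...,0]<6)|(h[...,0]>174))&(h[...,1]>150)&(h[...,2]>80); m[:100]=0;m[260:]=0;m[:,:200]=0;m[:,450:]=0
v,u=np.nonzero(m);print("redlabel",u.mean(),v.mean(),fish(c,u.mean(),v.mean(),.016), cv2.minAreaRect(np.stack([u,v],1).astype(np.float32)))
E
```

```text
clock: 16.88
ee_pos: [0.5615, 0.3634, 0.3134]
tcp_rot: [-3.139, -0.0, 1.687]
ft_force: [-0.2, 0.7, -0.6]
finger_gap: 0.0503
grasp_force: 0.0
clock: 17.47
ee_pos: [0.562, 0.3612, 0.3138]
tcp_rot: [-3.141, 0.002, 1.139]
ft_force: [-0.5, 0.1, -0.1]
finger_gap: 0.0501
grasp_force: 0.0
39 [0.564  0.3596 0.0459]
yel 47 [ 0.5235 -0.1484  0.054 ]
shift [  1.4   1.3 118.9] turn 0.003 | at [0.5621 0.3612 0.3139] [-3.141e+00  1.000e-03  1.139e+00] F [ 0.1 -0.1 -0.6] gap 0.05 t 17.5
redlabel 294.13630573248406 190.39490445859872 [0.53781546 0.37357139 0.016     ] ((294.09515380859375, 190.42701721191406), (32.39475631713867, 24.74506950378418), 86.18592071533203)
```

View pics/w6.png

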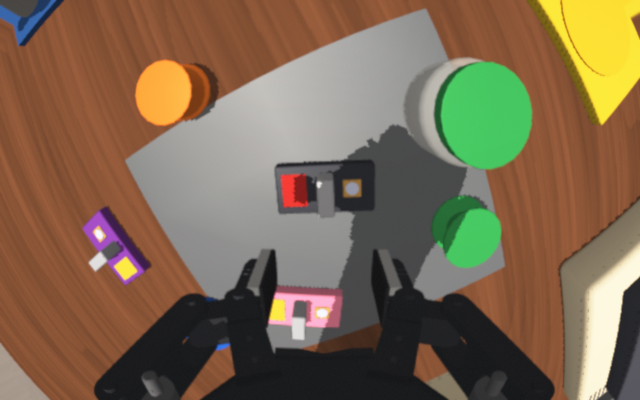

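```bash
python3 -m creep '[1,1.5,15,-0.05,0,0,20,0,0,0,20,0,0,0,20,0,0,0,20,0,0,0,12,0,0,0,6,0,0,0,4,0,0,0,1,0,0,0,0,0]'
python3 -m creep '[0,0,0,0,0,0,0,0,0,0,0,0,0,0,0,0,0,0,0,0,0,0,0,0]' 0
python3 -m creep '[0,0,-5,0,0,0,-10,0,0,0,-15,0,0,0,-20,0,0,0,-20,0,0,0,-20,0,0,0,-20,0,0,0,-10,0,0,0,0,0,0,0,0,0]'
python3 - <<'E'
from h import *
x,y=ch(-.037,-.0645); print(x,y); go(x,y,.32,YAW+np.pi/2)
E
```

```text
clock: 18.4
ee_pos: [0.5644, 0.3618, 0.1974]
tcp_rot: [3.141, -0.001, 1.186]
ft_force: [0.1, -0.8, 0.4]
finger_gap: 0.0501
grasp_force: 0.0
clock: 18.9
ee_pos: [0.5644, 0.3619, 0.1977]
tcp_rot: [3.141, -0.001, 1.186]
ft_force: [-0.5, 0.5, 5.9]
finger_gap: 0.0129
grasp_force: 61.9
clock: 19.73
ee_pos: [0.5641, 0.3616, 0.3171]
tcp_rot: [3.141, -0.0, 1.186]
ft_force: [-0.2, -0.7, -1.6]
finger_gap: 0.0126
grasp_force: 61.0
0.5277772494793147 -0.20679020245831398
shift [-540.4  179.8   -3. ] turn -0.499 | at [0.5641 0.3616 0.3171] [ 3.141 -0.     1.186] F [-0.2 -0.7 -1.6] gap 0.0126 t 19.7
```

```bash
python3 -m creep '[-17,6,0,0,-28,9.3,0,0,-28,9.3,0,0,-28,9.3,0,0,-28,9.3,0,0,-28,9.3,0,0,-28,9.3,0,0,-28,9.3,0,0,-28,9.3,0,0,-28,9.3,0,0,-28,9.3,0,0,-28,9.3,0,0,-28,9.3,0,0,-28,9.3,0,0,-28,9.3,0,0,-28,9.3,0,0,-28,9.3,0,0,-28,9.3,0,0,-28,9.3,0,0,-19,6.6,0,0]'
python3 -m creep '[0,0,0,-0.1,0,0,0,-0.1,0,0,0,-0.1,0,0,0,-0.1,0,0,0,-0.099,0,0,0,0,0,0,0,0]'
python3 - <<'E'
from h import *
x,y=ch(-.037,-.0645); go(x,y,.2057,YAW+np.pi/2)
E
```

```text
clock: 21.4
ee_pos: [0.5266, -0.2099, 0.3148]
tcp_rot: [-3.139, 0.001, 1.183]
ft_force: [0.4, -0.9, -1.7]
finger_gap: 0.0126
grasp_force: 61.0
clock: 21.98
ee_pos: [0.5276, -0.2065, 0.3154]
tcp_rot: [-3.14, -0.001, 1.682]
ft_force: [1.0, -1.2, -0.8]
finger_gap: 0.0125
grasp_force: 61.0
shift [ -0.4   0.4 109.7] turn -0.003 | at [ 0.5276 -0.2065  0.3154] [-3.140e+00 -1.000e-03  1.682e+00] F [ 1.  -1.2 -0.8] gap 0.0125 t 22.0
```

```bash
python3 -m creep '[-0.5,0.5,15,0,0,0,20,0,0,0,20,0,0,0,20,0,0,0,12,0,0,0,8,0,0,0,4,0,0,0,3,0,0,0,2,0,0,0,2,0,0,0,1,0,0,0,1,0,0,0,0,0]'
python3 -m creep '[0,0,1,0,0,0,0.5,0,0,0,0,0]'
```

```text
clock: 23.07
ee_pos: [0.5288, -0.207, 0.2089]
tcp_rot: [3.141, 0.0, 1.685]
ft_force: [-0.3, 0.3, -1.5]
finger_gap: 0.0127
grasp_force: 61.0
clock: 23.32
ee_pos: [0.5287, -0.207, 0.2072]
tcp_rot: [-3.142, 0.0, 1.685]
ft_force: [-0.9, 0.3, -1.4]
finger_gap: 0.0124
grasp_force: 61.0
```

```bash
python3 -m creep '[0,0,1,0,0,0,0.5,0,0,0,0,0]'
python3 -m creep '[0,0,0,0,0,0,0,0,0,0,0,0,0,0,0,0,0,0,0,0,0,0,-10,0,0,0,-20,0,0,0,-30,0,0,0,-30,0,0,0,-20,0,0,0,0,0,0,0,0,0]' 45
python3 - <<'E'
from h import *
c=cam("wrist"); s=cam("scene"); t=cam("top")
o=np.zeros((400,800,3),np.uint8); o[:,:400]=c["frame"][:,120:520]
z=s["frame"][200:310,230:365]; o[:330,400:]=cv2.resize(z,(400,326))[:330] if 0 else cv2.resize(z,(400,330))
cv2.imwrite("pics/w7.png",o)
h=cv2.cvtColor(s["frame"],cv2.COLOR_BGR2HSV); m=((h[...,0]<6)|(h[...,0]>174))&(h[...,1]>150)&(h[...,2]>90); m[:280]=0;m[310:]=0;m[:,:250]=0;m[:,300:]=0
v,u=np.nonzero(m); P=cloud(s); print("scene pin",u.mean(),v.mean(),np.median(P[m],0), [P[vv,uu].round(3).tolist() for vv,uu in zip(v[::5],u[::5])])
h=cv2.cvtColor(t["frame"],cv2.COLOR_BGR2HSV); m=((h[...,0]<6)|(h[...,0]>174))&(h[...,1]>150)&(h[...,2]>90); m[:150]=0;m[180:]=0;m[:,:405]=0;m[:,440:]=0
v,u=np.nonzero(m); P=cloud(t); print("top pin",u.min(),u.max(),v.min(),v.max(),u.mean(),v.mean(),np.median(P[m],0),world(t,u.mean(),v.mean(),.07))
E
```

```text
clock: 23.57
ee_pos: [0.5287, -0.2069, 0.2057]
tcp_rot: [-3.142, 0.0, 1.685]
ft_force: [-0.7, 0.6, -1.6]
finger_gap: 0.0128
grasp_force: 61.0
clock: 24.57
ee_pos: [0.5292, -0.207, 0.3178]
tcp_rot: [3.139, 0.002, 1.685]
ft_force: [0.2, 0.0, -0.1]
finger_gap: 0.0449
grasp_force: 0.0
scene pin 263.2972972972973 295.9864864864865 [ 0.59909439 -0.33782678  0.10891205] [[0.549, -0.302, -0.001], [0.598, -0.323, 0.114], [0.596, -0.326, 0.11], [0.594, -0.332, 0.11], [0.553, -0.318, 0.002], [0.602, -0.328, 0.107], [0.598, -0.336, 0.108], [0.594, -0.344, 0.11], [0.603, -0.333, 0.105], [0.603, -0.341, 0.111], [0.601, -0.346, 0.109], [0.597, -0.354, 0.11], [0.596, -0.358, 0.109], [0.604, -0.347, 0.101], [0.605, -0.351, 0.104]]Traceback (most recent call last):
  File "<stdin>", line 9, in <module>
    return umr_minimum(a, axis, None, out, keepdims, initial, where)
ValueError: zero-size array to reduction operation minimum which has no identity
```

View pics/w7.png

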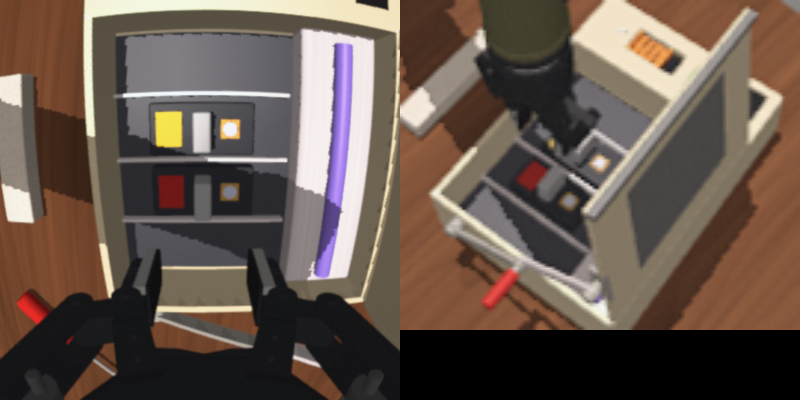

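```bash
python3 - <<'E'
from h import *
t=dict(np.load("top.npz")); f=t["frame"]; h=cv2.cvtColor(f,cv2.COLOR_BGR2HSV)
def cf(w):
    d=w[:2]-CH; cs,sn=np.cos(YAW),np.sin(YAW); return (cs*d[0]+sn*d[1]).round(4),(-sn*d[0]+cs*d[1]).round(4)
m=((h[...,0]<8)|(h[...,0]>172))&(h[...,1]>120)&(h[...,2]>70); m[:150]=0;m[180:]=0;m[:,:405]=0;m[:,440:]=0
v,u=np.nonzero(m); P=cloud(t); print(u.min(),u.max(),v.min(),v.max(),u.mean(),v.mean(),np.median(P[m],0),P[m][:,2].round(3))
for a in((u.min()-.5,v.mean()),(u.max()+.5,v.mean()),(u.mean(),v.mean())): w=world(t,*a,.107); print(w,cf(w))
c=cam("wrist"); h=cv2.cvtColor(c["frame"],cv2.COLOR_BGR2HSV)
x,y=ch(.017,-.195); go(x,y,.32,YAW+np.pi/2)
E
```

```text
410 424 161 166 417.23943661971833 163.14084507042253 [ 0.59742882 -0.33849708  0.10998662] [ 0.    -0.004  0.105  0.107  0.104  0.113  0.112  0.11   0.109  0.109
  0.113  0.11   0.104  0.111  0.111  0.108  0.11   0.11   0.11   0.112
  0.108  0.111  0.111  0.108  0.113  0.111  0.107  0.115  0.114  0.112
  0.113  0.115  0.108  0.111  0.118  0.112  0.111  0.111  0.111  0.111
  0.111  0.114  0.107  0.111  0.114  0.112  0.107  0.107  0.108  0.116
  0.109  0.108  0.11   0.111  0.108  0.109  0.106  0.109  0.11   0.104
  0.111  0.107  0.108  0.107  0.104 -0.001  0.001  0.     0.003  0.006
 -0.001]
[ 0.59668555 -0.31305307  0.107     ] (np.float64(0.0194), np.float64(-0.1779))
[ 0.59797588 -0.35841978  0.107     ] (np.float64(0.0155), np.float64(-0.2231))
[ 0.59735127 -0.33645899  0.107     ] (np.float64(0.0174), np.float64(-0.2012))
shift [-130.4   53.6   -5.9] turn 0.0 | at [ 0.5281 -0.2068  0.3144] [-3.139e+00 -1.000e-03  1.685e+00] F [ 0.3 -0.7  0.6] gap 0.0449 t 24.8
```

```bash
python3 -m creep '[-14,5.5,0,0,-23,9,-1,0,-23,9,-1,0,-23,9,-1,0,-23,9,-1,0,-20,8,-1,0,-11,4.5,0,0,0,0,0,0,0,0,0,0]' 45
python3 - <<'E'
from h import *
x,y=ch(.0175,-.202); go(x,y,.2585,YAW+np.pi/2)
c=cam("wrist"); f=c["frame"]; cv2.imwrite("pics/w8.png",f); h=cv2.cvtColor(f,cv2.COLOR_BGR2HSV)
m=((h[...,0]<8)|(h[...,0]>172))&(h[...,1]>120)&(h[...,2]>70); n,l,s,ce=cv2.connectedComponentsWithStats(m.astype(np.uint8))
for i in range(1,n):
    if s[i,4]>60: print(s[i],ce[i],fish(c,*ce[i],.1035))
E
```

```text
clock: 25.52
ee_pos: [0.5976, -0.337, 0.3189]
tcp_rot: [-3.139, -0.002, 1.684]
ft_force: [-0.7, 1.0, -0.3]
finger_gap: 0.0448
grasp_force: 0.0
shift [-0.3  0.  60.4] turn -0.001 | at [ 0.5976 -0.337   0.3189] [-3.139e+00 -2.000e-03  1.684e+00] F [-0.7  1.  -0.3] gap 0.0448 t 25.5
[217  23  26  36 841] [229.04637337  40.91795482] [ 0.52709511 -0.22270984  0.1035    ]
[  78  188   57   66 1522] [105.34165572 219.77858081] [ 0.42663432 -0.35180707  0.1035    ]
[ 312  198   24   65 1378] [323.55878084 229.35703919] [ 0.59685738 -0.33632529  0.1035    ]
[ 516  318   59   55 1752] [547.67579909 341.97031963] [ 0.85092419 -0.44872494  0.1035    ]
```

View pics/w8.png

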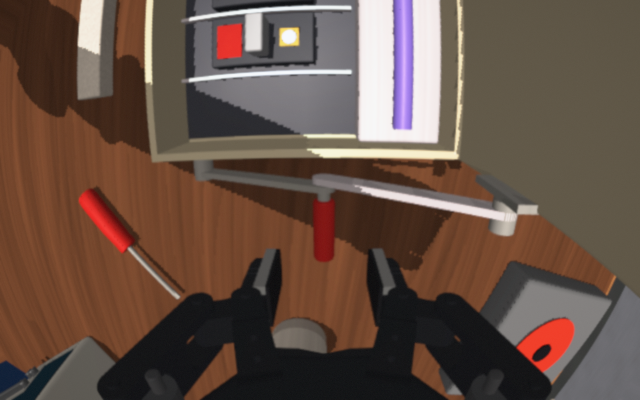

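```bash
python3 -m creep '[0,-0.5,15,0,0,0,20,0,0,0,12,0,0,0,8,0,0,0,5,0,0,0,0,0]'
python3 -m creep '[0,0,0,0,0,0,0,0,0,0,0,0,0,0,0,0,0,0,0,0]' 0
python3 - <<'E'
from h import *
x,y=ch(.0175,-.2015); go(x,y,.2585,YAW+np.pi/2)
E
```

```text
clock: 26.07
ee_pos: [0.5971, -0.3364, 0.2596]
tcp_rot: [-3.14, -0.001, 1.685]
ft_force: [-0.4, 0.2, -0.1]
finger_gap: 0.0449
grasp_force: 0.0
clock: 26.48
ee_pos: [0.5972, -0.3372, 0.262]
tcp_rot: [-3.141, 0.001, 1.685]
ft_force: [-4.1, 0.8, 5.7]
finger_gap: 0.0119
grasp_force: 58.8
shift [0.4 0.3 3.5] turn -0.0 | at [ 0.5972 -0.3372  0.262 ] [-3.141e+00  1.000e-03  1.685e+00] F [-4.1  0.8  5.7] gap 0.0119 t 26.5
```

```bash
python3 -m creep '[0,-1.3,-2.4,0,0,-1.3,-2.4,0,0,-1.3,-2.4,0,0,-1.4,-2.4,0,0,0,0,0]'
python3 -m creep '[0,-1.4,-2.3,0,0,-1.5,-2.3,0,0,-1.5,-2.2,0,0,-1.5,-2.2,0,0,0,0,0]'
```

```text
clock: 26.9
ee_pos: [0.5924, -0.3377, 0.2711]
tcp_rot: [3.14, 0.001, 1.685]
ft_force: [2.9, -1.4, -1.3]
finger_gap: 0.012
grasp_force: 58.6
clock: 27.32
ee_pos: [0.5866, -0.3383, 0.2803]
tcp_rot: [3.14, 0.001, 1.685]
ft_force: [4.5, -1.3, -1.7]
finger_gap: 0.0117
grasp_force: 58.9
```

```bash
python3 -m creep '[0,-1.6,-2.1,0,0,-1.7,-2.1,0,0,-1.7,-2.0,0,0,-1.8,-2.0,0,0,-1.8,-2.0,0,0,-1.9,-1.9,0,0,0,0,0,0,0,0,0]'
python3 -m creep '[0,0,0,0,0,0,0,0,0,0,0,0,0,0,0,0,0,0,-10,0,0,0,-20,0,0,0,-30,0,0,0,-20,0,0,0,0,0]' 45
python3 - <<'E'
from h import *
c=cam("wrist"); f=c["frame"]; cv2.imwrite("pics/w9.png",f); h=cv2.cvtColor(f,cv2.COLOR_BGR2HSV)
m=((h[...,0]<8)|(h[...,0]>172))&(h[...,1]>120)&(h[...,2]>70); n,l,s,ce=cv2.connectedComponentsWithStats(m.astype(np.uint8))
for i in range(1,n):
    if s[i,4]>60: print(s[i],ce[i],fish(c,*ce[i],.135))
t=cam("top"); P=cloud(t); f=t["frame"]
m=(P[...,2]>.27)&(P[...,2]<.33)&(P[...,0]>.6)&(P[...,0]<.75)&(P[...,1]<.0)&(P[...,1]>-.3); q=P[m]
print(len(q),np.median(q,0),np.percentile(q,[1,50,99],axis=0))
s=cam("scene"); cv2.imwrite("pics/s9.png",cv2.resize(s["frame"][170:330,200:400],(800,640))[:600])
E
```

```text
clock: 27.98
ee_pos: [0.5768, -0.3394, 0.2927]
tcp_rot: [3.138, 0.002, 1.685]
ft_force: [4.5, -1.5, -1.0]
finger_gap: 0.0118
grasp_force: 58.8
clock: 28.73
ee_pos: [0.5771, -0.3395, 0.378]
tcp_rot: [3.135, 0.005, 1.685]
ft_force: [0.0, -0.1, 0.5]
finger_gap: 0.0452
grasp_force: 0.0
[251  32  22  29 617] [261.65802269  46.02917342] [ 0.5237088  -0.22551064  0.135     ]
[ 114  173   54   59 1300] [140.03230769 201.16923077] [ 0.42809505 -0.34734053  0.135     ]
[ 312  182   21   58 1068] [321.90355805 210.29307116] [ 0.57708848 -0.33776241  0.135     ]
[ 498  290   63   60 2200] [530.35454545 317.95636364] [ 0.81918728 -0.44129527  0.135     ]
584 [ 0.64484122 -0.16340925  0.30621912] [[ 0.62748585 -0.28288619  0.27193625]
 [ 0.64484122 -0.16340925  0.30621912]
 [ 0.66286422 -0.0445608   0.31086554]]
```

View pics/s9.png

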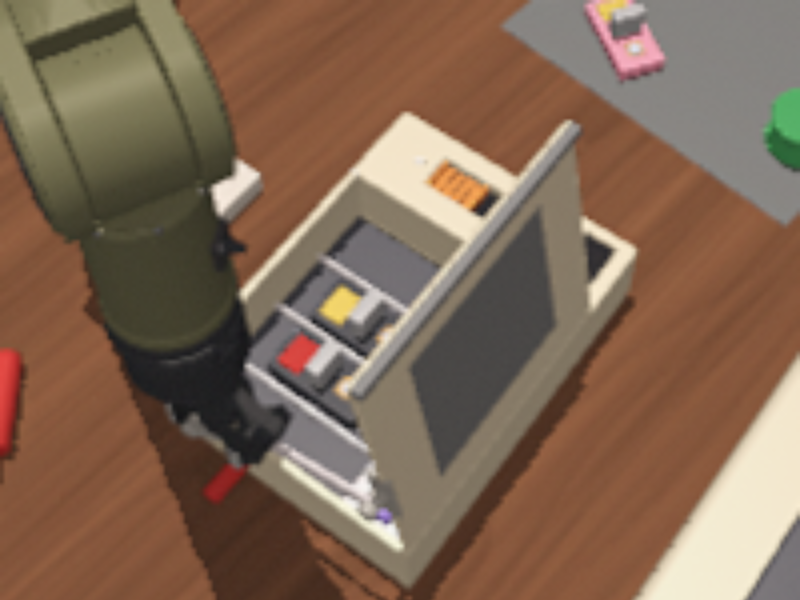

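```bash
python3 -m creep '[0,0,-15,0,0,0,-25,0,0,0,-25,0,0,0,-25,0,0,0,-25,0,0,0,-20,0,0,0,-15,0,0,0,0,0]' 0
python3 -m creep '[0,0,0,0.112,0,0,0,0.112,0,0,0,0.112,0,0,0,0.112,0,0,0,0.112,0,0,0,0.112,0,0,0,0.112,0,0,0,0.112,0,0,0,0.112,0,0,0,0.112,0,0,0,0.112,0,0,0,0.112,0,0,0,0.112,0,0,0,0.112,0,0,0,0,0,0,0,0]'
python3 - <<'E'
from h import *
x,y=ch(.130,-.0355); print(x,y); go(x,y,.525,YAW)
E
```

```text
clock: 29.55
ee_pos: [0.5761, -0.3393, 0.5239]
tcp_rot: [3.139, 0.002, 1.685]
ft_force: [0.0, -0.1, 0.4]
finger_gap: 0.0003
grasp_force: 0.0
clock: 30.88
ee_pos: [0.5758, -0.3395, 0.5194]
tcp_rot: [-3.14, 0.003, 0.12]
ft_force: [0.9, 0.1, 0.1]
finger_gap: 0.0001
grasp_force: 0.0
0.6903944143494534 -0.1589816499849529
shift [ 135.3 -165.5   -5.7] turn 0.006 | at [ 0.5758 -0.3395  0.5194] [-3.14e+00  3.00e-03  1.20e-01] F [0.9 0.1 0.1] gap 0.0001 t 30.9
```

```bash
python3 -m creep '[10,-12,-5,0.006,15,-18,0,0,15,-18,0,0,15,-18,0,0,15,-18,0,0,15,-18,0,0,15,-18,0,0,15,-18,0,0,12,-16,0,0,8.5,-11.5,0,0,0,0,0,0,0,0,0,0]'
python3 - <<'E'
from h import *
x,y=ch(.130,-.0355); go(x,y,.4554,YAW)
E
```

```text
clock: 31.88
ee_pos: [0.6923, -0.1596, 0.5257]
tcp_rot: [3.141, 0.001, 0.113]
ft_force: [-0.8, 0.2, 0.8]
finger_gap: -0.0001
grasp_force: 0.0
shift [-1.7 -0.9 70.3] turn -0.001 | at [ 0.6923 -0.1596  0.5257] [3.141e+00 1.000e-03 1.130e-01] F [-0.8  0.2  0.8] gap -0.0001 t 31.9
```

```bash
python3 -m creep '[0,0,12,0,0,0,18,0,0,0,18,0,0,0,12,0,0,0,7,0,0,0,3,0,-4,0,0,0,-5,0,0,0,-5,0,0,0,-4,0,0,0,-2,0,0,0,-2,0,0,0,0,0,0,0]'
python3 - <<'E'
from h import *
go(.69,-.159,.4554,YAW)
prev=None
for th in np.arange(84,-1,-4.0):
    t=np.radians(th); s=.205
    p=np.array([.115-s*np.cos(t)+.006*np.sin(t)+.011,.078+s*np.sin(t)+.006*np.cos(t)+.1734])
    print(th,ch(p[0],-.0355).round(4),p.round(4),"" if prev is None else ((p-prev)*1000).round(1)); prev=p
E
```

```text
clock: 32.97
ee_pos: [0.6699, -0.1624, 0.4569]
tcp_rot: [3.141, -0.0, 0.111]
ft_force: [0.4, -0.3, -0.6]
finger_gap: -0.0001
grasp_force: 0.0
shift [20.3 -1.2  1.5] turn -0.003 | at [ 0.6699 -0.1624  0.4569] [ 3.141 -0.     0.111] F [ 0.4 -0.3 -0.6] gap -0.0001 t 33.0
84.0 [ 0.6711 -0.1612] [0.1105 0.4559] 
80.0 [ 0.6569 -0.1628] [0.0963 0.4543] [-14.2  -1.6]
76.0 [ 0.6429 -0.1644] [0.0822 0.4518] [-14.1  -2.6]
72.0 [ 0.6292 -0.166 ] [0.0684 0.4482] [-13.9  -3.5]
68.0 [ 0.6157 -0.1675] [0.0548 0.4437] [-13.6  -4.5]
64.0 [ 0.6025 -0.169 ] [0.0415 0.4383] [-13.2  -5.4]
60.0 [ 0.5897 -0.1705] [0.0287 0.4319] [-12.8  -6.3]
56.0 [ 0.5775 -0.1719] [0.0163 0.4247] [-12.4  -7.2]
52.0 [ 0.5657 -0.1733] [0.0045 0.4166] [-11.8  -8.1]
48.0 [ 0.5546 -0.1745] [-0.0067  0.4078] [-11.2  -8.9]
44.0 [ 0.5441 -0.1757] [-0.0173  0.3981] [-10.6  -9.6]
40.0 [ 0.5342 -0.1769] [-0.0272  0.3878] [ -9.9 -10.4]
36.0 [ 0.5252 -0.1779] [-0.0363  0.3768] [ -9.1 -11. ]
32.0 [ 0.5169 -0.1789] [-0.0447  0.3651] [ -8.3 -11.6]
28.0 [ 0.5094 -0.1797] [-0.0522  0.3529] [ -7.5 -12.2]
24.0 [ 0.5028 -0.1805] [-0.0588  0.3403] [ -6.6 -12.7]
20.0 [ 0.4971 -0.1811] [-0.0646  0.3272] [ -5.7 -13.1]
16.0 [ 0.4923 -0.1817] [-0.0694  0.3137] [ -4.8 -13.5]
12.0 [ 0.4884 -0.1821] [-0.0733  0.2999] [ -3.9 -13.8]
8.0 [ 0.4856 -0.1824] [-0.0762  0.2859] [ -2.9 -14. ]
4.0 [ 0.4837 -0.1827] [-0.0781  0.2717] [ -1.9 -14.2]
0.0 [ 0.4828 -0.1828] [-0.079   0.2574] [ -0.9 -14.3]
```

```bash
python3 -m creep '[-4.7,0,0.6,0,-4.7,0,0.6,0,-4.7,0,0.6,0,-4.7,0,0.9,0,-4.7,0,0.9,0,-4.7,0,0.9,0,-4.6,0,1.2,0,-4.6,0,1.2,0,-4.6,0,1.2,0,-4.5,0,1.5,0,-4.5,0,1.5,0,-4.5,0,1.5,0,-4.4,0,1.8,0,-4.4,0,1.8,0,-4.4,0,1.8,0]'
python3 -m creep '[-4.3,0,2.1,0,-4.3,0,2.1,0,-4.3,0,2.1,0,-4.1,0,2.4,0,-4.1,0,2.4,0,-4.1,0,2.4,0,-3.9,0,2.7,0,-3.9,0,2.7,0,-3.9,0,2.7,0,0,0,0,0]'
python3 - <<'E'
from h import *
x,y=ch(.0045,-.0355); go(x,y,.4166,YAW)
s=cam("scene"); cv2.imwrite("pics/s10.png",cv2.resize(s["frame"][170:330,200:400],(640,512)))
E
```

```text
clock: 34.22
ee_pos: [0.6015, -0.1701, 0.4383]
tcp_rot: [3.141, 0.0, 0.111]
ft_force: [2.8, 0.6, -0.4]
finger_gap: 0.0003
grasp_force: 1.2
clock: 35.05
ee_pos: [0.5644, -0.1742, 0.4161]
tcp_rot: [-3.141, 0.002, 0.11]
ft_force: [-0.3, -0.1, 0.6]
finger_gap: 0.0001
grasp_force: 0.0
shift [ 1.5 -0.8 -0.5] turn -0.004 | at [ 0.5644 -0.1742  0.4161] [-3.141e+00  2.000e-03  1.100e-01] F [-0.3 -0.1  0.6] gap 0.0001 t 35.0
```

View pics/s10.png

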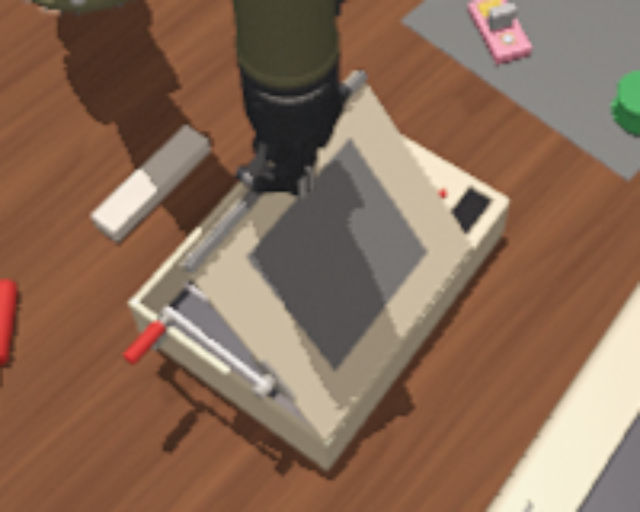

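```bash
python3 -m creep '[-3.7,0,3,0,-3.7,0,3,0,-3.7,0,3,0,-3.5,0,3.2,0,-3.5,0,3.2,0,-3.5,0,3.2,0,-3.3,0,3.5,0,-3.3,0,3.5,0,-3.3,0,3.5,0,-3,0,3.7,0,-3,0,3.7,0,-3,0,3.7,0,-2.8,0,3.9,0,-2.8,0,3.9,0,-2.8,0,3.9,0,-2.5,0,4.1,0,-2.5,0,4.1,0,-2.5,0,4.1,0]'
python3 -m creep '[-2.2,0,4.2,0,-2.2,0,4.2,0,-2.2,0,4.2,0,-1.9,0,4.4,0,-1.9,0,4.4,0,-1.9,0,4.4,0,-1.6,0,4.5,0,-1.6,0,4.5,0,-1.6,0,4.5,0,-1.3,0,4.6,0,-1.3,0,4.6,0,-1.3,0,4.6,0,-1,0,4.7,0,-1,0,4.7,0,-1,0,4.7,0,0,0,0,0]'
python3 - <<'E'
from h import *
x,y=ch(-.079,-.0355); go(x,y,.2574,YAW)
E
```

```text
clock: 36.6
ee_pos: [0.509, -0.1804, 0.3521]
tcp_rot: [3.141, 0.0, 0.111]
ft_force: [-0.2, -0.5, -0.1]
finger_gap: -0.0001
grasp_force: 0.5
clock: 37.93
ee_pos: [0.4849, -0.1827, 0.2842]
tcp_rot: [-3.141, 0.002, 0.111]
ft_force: [0.9, 0.4, 0.3]
finger_gap: -0.0003
grasp_force: 0.0
shift [-2.1 -0.2 26.8] turn -0.003 | at [ 0.4849 -0.1827  0.2842] [-3.141e+00  2.000e-03  1.110e-01] F [0.9 0.4 0.3] gap -0.0003 t 37.9
```

```bash
python3 -m creep '[-0.5,0,4,0,-0.5,0,4,0,-0.5,0,4,0,-0.5,0,4,0,0,0,3,0,0,0,3,0,0,0,2,0,0,0,1,0,0,0,1,0,0,0,0,0]'
python3 -m creep '[0,0,1,0,0,0,1,0,0,0,1,0,0,0,0,0]'
```

```text
clock: 38.77
ee_pos: [0.4834, -0.1832, 0.2592]
tcp_rot: [3.142, 0.0, 0.111]
ft_force: [0.4, -0.7, -0.5]
finger_gap: -0.0002
grasp_force: 0.0
clock: 39.1
ee_pos: [0.4836, -0.1832, 0.2574]
tcp_rot: [3.141, -0.0, 0.111]
ft_force: [-3.7, 0.2, 7.2]
finger_gap: -0.0003
grasp_force: 3.6
```

Contact at the expected shut height; press a little more, to around 15 N, then lift.

```bash
python3 -m creep '[0,0,1,0,0,0,0.5,0,0,0,0,0]'
python3 -m creep '[0,0,0.5,0,0,0,0.5,0,0,0,0,0]'
python3 -m creep '[0,0,-6,0,0,0,-20,0,0,0,-30,0,0,0,-30,0,0,0,-10,0,0,0,0,0]'
python3 - <<'E'
from h import *
t=cam("top"); cv2.imwrite("pics/t11.png",cv2.resize(t["frame"][110:240,280:440],(800,600)) if 0 else cv2.resize(t["frame"][110:240,280:440],(720,585)))
P=cloud(t)
x,y=ch(-.0385,.126); print(x,y); go(x,y,.36,YAW+np.pi/2)
for cx in(-.10,-.05,0,.05):
    w=np.r_[ch(cx,-.10),.084]; k=t["intrinsics"]@(t["R"]@w+t["t"]); k/=k[2]; print(cx,P[int(k[1])-1:int(k[1])+2,int(k[0])-1:int(k[0])+2,2].round(3).ravel())
E
```

```text
clock: 39.35
ee_pos: [0.4837, -0.1832, 0.2574]
tcp_rot: [3.141, 0.0, 0.111]
ft_force: [-6.2, 1.7, 15.8]
finger_gap: -0.0001
grasp_force: 8.2
clock: 39.6
ee_pos: [0.4837, -0.1831, 0.2573]
tcp_rot: [3.14, 0.0, 0.111]
ft_force: [-8.9, 3.5, 22.3]
finger_gap: -0.0004
grasp_force: 11.3
clock: 40.1
ee_pos: [0.4845, -0.1834, 0.3531]
tcp_rot: [3.138, -0.006, 0.111]
ft_force: [1.2, -0.1, -0.3]
finger_gap: -0.0003
grasp_force: 0.0
0.5046169943933853 -0.017697361281407753
shift [  39.  -162.2   -9.3] turn -1.574 | at [ 0.4838 -0.1832  0.3508] [ 3.14e+00 -2.00e-03  1.11e-01] F [-0.   0.2 -0.3] gap -0.0003 t 40.1
-0.1 [0.606 0.608 0.606 0.608 0.607 0.607 0.609 0.611 0.607]
-0.05 [0.597 0.596 0.595 0.593 0.595 0.596 0.595 0.597 0.593]
0 [0.587 0.581 0.583 0.58  0.58  0.583 0.58  0.577 0.581]
0.05 [0.574 0.576 0.573 0.576 0.576 0.575 0.581 0.577 0.578]
```

View pics/t11.png

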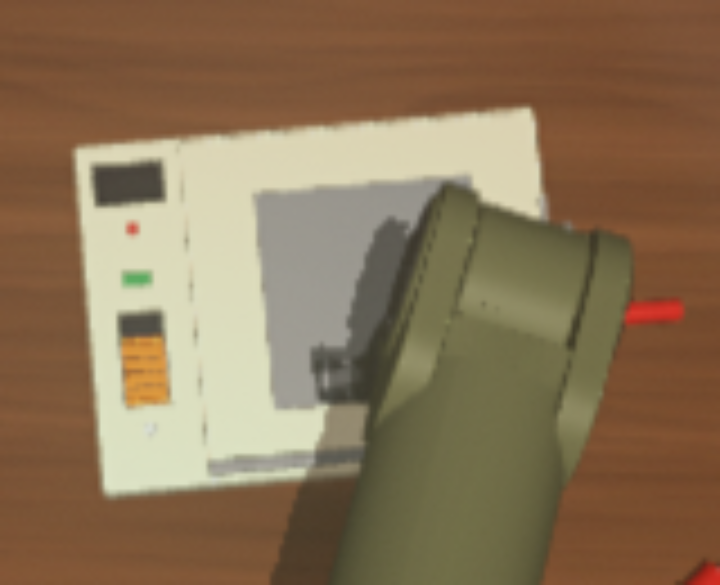

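```bash
python3 -m creep '[3,-14,0,0,5,-20,0,0,5,-21,0,0,5,-21,0,0,5,-21,0,0,5,-21,0,0,5,-21,0,0,4,-20,0,0,0,0,0,0]'
python3 -m creep '[0,0,0,-0.112,0,0,0,-0.112,0,0,0,-0.112,0,0,0,-0.112,0,0,0,-0.112,0,0,0,-0.112,0,0,0,-0.112,0,0,0,-0.112,0,0,0,-0.112,0,0,0,-0.112,0,0,0,-0.112,0,0,0,-0.112,0,0,0,-0.112,0,0,0,-0.117,0,0,0,0,0,0,0,0]'
python3 - <<'E'
from h import *
go(.503,-.0208,.2390,YAW+np.pi/2)
E
```

```text
clock: 40.9
ee_pos: [0.5021, -0.0163, 0.3478]
tcp_rot: [-3.138, 0.003, 0.117]
ft_force: [0.3, 0.9, -0.1]
finger_gap: 0.0
grasp_force: 0.0
clock: 42.23
ee_pos: [0.5022, -0.0216, 0.3484]
tcp_rot: [-3.139, -0.0, 1.68]
ft_force: [-0.1, -0.0, 1.0]
finger_gap: 0.0001
grasp_force: 0.0
shift [  0.7   1.2 109.4] turn -0.005 | at [ 0.5022 -0.0216  0.3484] [-3.139 -0.     1.68 ] F [-0.1 -0.   1. ] gap 0.0001 t 42.2
```

```bash
python3 -m creep '[0.7,1,15,-0.004,0,0,22,0,0,0,25,0,0,0,20,0,0,0,10,0,0,0,6,0,0,0,4,0,0,0,3,0,0,0,2,0,0,0,1.5,0,0,0,0,0]'
python3 -m creep '[0,3,0,0,0,3,0,0,0,3,0,0,0,3,0,0,0,3,0,0,0,3,0,0,0,3,0,0,0,2,0,0,0,2,0,0,0,1,0,0,0,0,0,0]'
python3 -m creep '[0,1,0,0,0,1,0,0,0,0,0,0]'
```

```text
clock: 43.15
ee_pos: [0.5038, -0.0202, 0.2418]
tcp_rot: [3.141, 0.0, 1.688]
ft_force: [-0.5, -0.5, -0.5]
finger_gap: 0.0002
grasp_force: 0.0
clock: 44.07
ee_pos: [0.5296, -0.0172, 0.2413]
tcp_rot: [3.141, -0.0, 1.688]
ft_force: [-0.7, -1.3, 0.3]
finger_gap: 0.0
grasp_force: 0.6
clock: 44.32
ee_pos: [0.5314, -0.017, 0.2413]
tcp_rot: [-3.141, 0.0, 1.688]
ft_force: [-2.1, -0.1, 0.2]
finger_gap: -0.0003
grasp_force: 0.8
```

```bash
python3 -m creep '[0,1,0,0,0,1,0,0,0,0,0,0]'
python3 -m creep '[0,1,0,0,0,1,0,0,0,0,0,0]'
```

```text
clock: 44.57
ee_pos: [0.5335, -0.0167, 0.2413]
tcp_rot: [3.142, 0.0, 1.688]
ft_force: [-1.7, -0.3, 0.8]
finger_gap: 0.0002
grasp_force: 0.8
clock: 44.82
ee_pos: [0.5349, -0.0165, 0.2412]
tcp_rot: [-3.139, 0.0, 1.688]
ft_force: [-6.4, -0.7, 2.7]
finger_gap: -0.0001
grasp_force: 2.5
```

```bash
python3 -m creep '[0,1,0,0,0,0,0,0]'
python3 -m creep '[0,-3,0,0,0,0,-15,0,0,0,-25,0,0,0,-30,0,0,0,-30,0,15,0,-20,0,25,0,0,0,25,0,0,0,25,0,0,0,25,0,0,0,25,0,0,0,20,0,0,0,0,0,0,0]'
python3 - <<'E'
from h import *
t=cam("top"); f=t["frame"]; s=cam("scene")
o=np.zeros((600,800,3),np.uint8); o[:260,:320]=cv2.resize(f[110:240,280:440],(320,260)); o[:260,320:640]=cv2.resize(s["frame"][180:330,210:395],(320,260))
o[260:600,:544]=cv2.resize(f,(544,340)); cv2.imwrite("pics/f.png",o)
P=cloud(t); 
for cx in(-.11,-.08,-.05,0,.05,.1):
    w=np.r_[ch(cx,-.06),.084]; k=t["intrinsics"]@(t["R"]@w+t["t"]); k/=k[2]; print(cx,P[int(k[1])-1:int(k[1])+2,int(k[0])-1:int(k[0])+2,2].mean().round(4))
E
```

```text
clock: 44.98
ee_pos: [0.5353, -0.0165, 0.2412]
tcp_rot: [-3.138, 0.0, 1.688]
ft_force: [-7.3, -0.9, 4.1]
finger_gap: -0.0001
grasp_force: 3.7
clock: 46.07
ee_pos: [0.5139, 0.1478, 0.3621]
tcp_rot: [3.138, -0.004, 1.695]
ft_force: [-0.2, 0.5, 0.2]
finger_gap: 0.0002
grasp_force: 0.0
-0.11 0.0926
-0.08 0.0852
-0.05 0.0857
0 0.0851
0.05 0.0869
0.1 0.085
```

View pics/f.png

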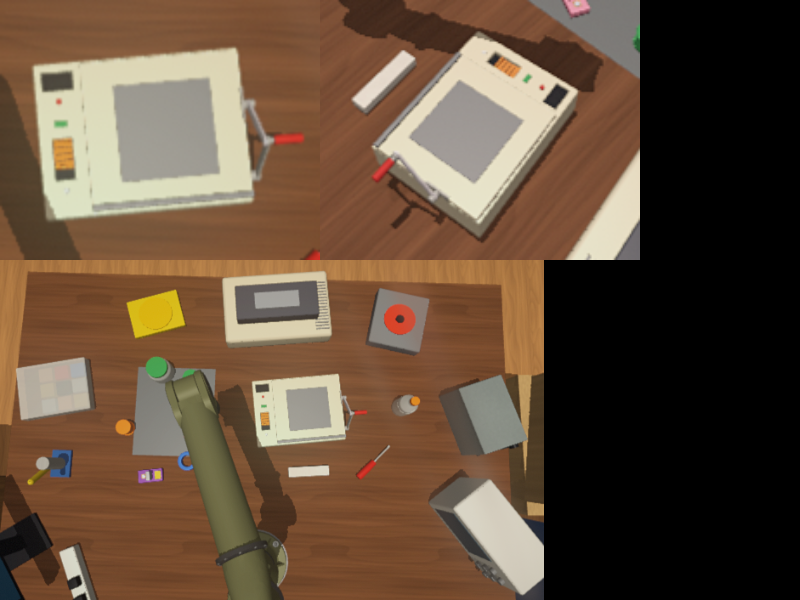

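```bash
python3 - <<'E'
from h import *
h=cv2.cvtColor(cam("top")["frame"],cv2.COLOR_BGR2HSV)
o=(h[...,0]>8)&(h[...,0]<22)&(h[...,1]>150)&(h[...,2]>150); o[:, :290]=0;o[:,330:]=0;o[:165]=0;o[210:]=0
v,u=np.nonzero(o); print(v.min(),v.max(),v.mean()); print(manip.job_done())
E
```

```text
180 194 186.67441860465115
the job is handed in; nothing more can be done
None
```

The job is handed in at about 46 s: switch slid OFF first, the red and yellow cartridges (the only two on the bench) each laid in its own lane fin up, knee unlocked, lid shut, and switch back fully ON, all confirmed by camera and contact force; the judge's verdict was not shown.

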